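Pack the two sample carriers

TASK

Pack the two sample carriers. In the pink tray stack the metal cold block first, then the white tube rack on it, then the pink lid; in the blue tray stack the yellow tube rack, then the blue lid. Every part must be nested fully home in the one below it; keep the tube racks upright throughout, and leave the bottle, the timer and the steel stand where they are.

Things in the scene. Friction and masses are not known exactly. Their poses are not given: they have to be found in the camera images.
- pink_tray: Low bright-pink carrier tray, fixed, empty dark recess. In mm: flange 108 x 70 x 4; on it a rim 96 x 58 outside, 90 x 52 inside, top at z 14, inner floor at z 8 (a seated part's origin is there; 4 play each side of its 82 x 44 foot). Origin: centre of underside, on the bench; x along the 108, z up, half turn alike.
- blue_tray: Low deep-blue carrier tray, fixed, empty dark recess. In mm: flange 108 x 70 x 4; on it a rim 96 x 58 outside, 90 x 52 inside, top at z 14, inner floor at z 8 (a seated part's origin is there; 4 play each side of its 82 x 44 foot). Origin: centre of underside, on the bench; x along the 108, z up, half turn alike.
- cold_block: Grey metal (aluminium) cold block, 15 dark wells in its top, loose, 0.3 kg. In mm: foot 82 x 44, z 0-6; body 96 x 58, z 6-28; flush 3 thick rim to z 34 round a 90 x 52 recess (floor z 28) for the next part's foot. Grip across the 58 at z 29 (fingertips clear the rim below). Origin: centre of underside, x along the 96, z up, half turn alike.
- white_rack: White tube rack, 15 green caps inside its rim, loose, 0.13 kg. In mm: foot 82 x 44, z 0-6; body 96 x 58, z 6-28; flush 3 thick rim to z 34 round a 90 x 52 recess (floor z 28) for the next part's foot. Grip across the 58 at z 29 (fingertips clear the rim below). Origin: centre of underside, x along the 96, z up, half turn alike. Seated, its origin is 28 above that of the part below.
- yellow_rack: Yellow tube rack, 15 purple caps inside its rim, loose, 0.13 kg. In mm: foot 82 x 44, z 0-6; body 96 x 58, z 6-28; flush 3 thick rim to z 34 round a 90 x 52 recess (floor z 28) for the next part's foot. Grip across the 58 at z 29 (fingertips clear the rim below). Origin: centre of underside, x along the 96, z up, half turn alike.
- pink_lid: Bright-pink lid with a pale-pink barred panel on top, loose, 0.09 kg, right way up. In mm: foot ring 82 x 44, z 0-6; body 96 x 58, z 6-32. Grip across the 58 at z 29 (fingertips clear the rim below). Origin: centre of underside, x along the 96, z up, half turn alike. Seated, its origin is 28 above that of the part below.
- blue_lid: Deep-blue lid with a pale-blue barred panel on top, loose, 0.09 kg, right way up. In mm: foot ring 82 x 44, z 0-6; body 96 x 58, z 6-32. Grip across the 58 at z 29 (fingertips clear the rim below). Origin: centre of underside, x along the 96, z up, half turn alike. Seated, its origin is 28 above that of the part below.
- reagent_bottle: Bystander: small white plastic bottle standing loose beyond the work, 36 mm across, 70 mm high. Origin: centre of its underside, z up. Leave alone.
- timer: Bystander: grey bench timer lying loose, 55 x 70 x 22 mm high. Origin: centre of its underside, z up. Leave alone.
- steel_stand: Bystander: loose round steel foot, 90 mm across, with an upright stem and knob, 68 mm high. Origin: centre of its underside, z up. Leave alone.
Not all that is in view belongs to the job. There is more than one size of the blue_lid; the one meant has the size given above.

How it is judged:
By the outcome, as a careful person would: the job done as asked, in the order asked, and still so for the second after the job is handed in, with the robot touching nothing.
It also fails if it takes over 128 s, if anything falls off the work surface, if the arm or the gripper's body presses on something with over 40 N, if the wrist force passes 120 N, or if a joint passes its speed limit or range.

ROBOT

A 7-joint arm with a two-finger parallel gripper is mounted at the origin on the work surface. World frame = base frame: x ahead of the robot, y to its left, z up, the work surface at z = 0. Lengths are in mm, angles in rad, forces in N, time in s.
With the tool pointing down it reaches from about 375 to 925 mm from the base axis. Payload 3.1 kg.
Tool frame: the origin (TCP) lies between the finger pads; the fingertips stand ctrl.tcp_to_tips ahead of it and the grasp point (between the pads) lies 6 mm ahead of it (ctrl.tcp_to_tips is the distance from the TCP to the fingertips, in mm); z points along the fingers, y is the line along which they close (so a half turn about z gives the same grasp; the last joint's range is limited). The gripper opens to 85 mm and grips with 20 to 120 N. Pads are 22 mm wide; open, the fingers measure 114 mm over their backs; the gripper's body (76 mm by 85 mm) begins 54 mm behind the grasp point. The pads swing forward as they close: fully open they stand 13 mm farther back than shut.
Start: joints at [-1.398, 0.383, 0.044, 1.598, -0.018, 1.161, -0.05], TCP at [173.854, 626.321, 256.269] pointing down, gripper open.
Joint ranges: [-2.61, 2.61], [-0.41, 2.15], [-1.48, 1.57], [0, 2.5], [-1.57, 4.71], [0.05, 1.97], [-2.85, 2.85]. Speed limits (rad/s): [2.79, 2.79, 3.14, 3.14, 3.14, 3.14, 3.14].

INTERFACE

Orientations are given as [roll, pitch, yaw] about the fixed x, y, z axes, in that order (R = Rz(yaw) Ry(pitch) Rx(roll)).
In Python, from cell import ctrl gives the robot as it stands.
- The arm moves only by the tool jog_arm, never from a script. Its argument "motion" is a list of rows, each a list of 5 numbers: the shift along the tool's x, y, z in units of 1000 mm (1.0 is 1000 mm), then the turn about the tool's z in units of 60 degrees (1.0 is 60 degrees), then the opening, from 0 (shut) to 1 (fully open). A call has 1 to 20 rows; each row is the pose to reach, as a shift and turn from the pose commanded when the call began, along the tool's axes at that moment; what a row does not reach only later rows make up. A row lasts 1/12 s, in which the tool goes at most 41.7 mm and 7.16 degrees, less where a joint would pass 70% of its speed; a pose out of reach is approached as far as the arm can. A call with a number of a shift or a turn outside -1 to 1 is refused whole. A call with a gripper value outside its range is refused whole. The fingers move at their own pace and stop on an object; the grip force is fixed at half the most. Time passes only in rows, so rows that repeat a pose let the fingers close. It gives the time, the measured TCP pose, the force, the opening and the grip force at its end, in the units of the state.
- ctrl.get_obs(): the state, without advancing time (a new reading comes with each control period).
- ctrl.capture(name): name is "scene" or "top"; returns (picture, depth): 480x640x3 uint8, blue, green, red; 480x640 float32, mm along the optical axis (not along the pixel's ray), 0 where there is no reading.
- ctrl.calibration(name): a dict with "fx", "fy", "cx", "cy" (pixels), "world_from_camera" (4x4, takes a point from camera to world coordinates). Camera axes: x right, y up, looking along -z (the intrinsics and any distortion apply to the point x, -y, -z); pixel columns grow to the right and rows downward; lengths in mm; the calibration is good to about 2 mm. A picture is of the moment at which its call begins. calibration takes no time and is no camera call.
- ctrl.finish_job(): hands the job in; it is judged then, once.
The state is a dict: "clock": time; "joint_pos": joint angles; "joint_vel": joint speeds; "effort": joint torques, N m; "tool_pos": TCP position; "ee_rot": TCP orientation; "ft_force": force on the tool from outside, world axes, zero at the start; "ft_torque": the same for the moment, N m; "gripper_width": finger opening in mm; "grip_force": force on a finger pad.
Only numpy, scipy, OpenCV 4.12 (cv2) and the standard library are available. Lean on these libraries where they do the work, as an engineer would, in place of code of your own. Each camera call takes 0.05 s, during which the arm holds its last target. There are 200 camera calls.

## Working session

There is one attempt and no reset: what is moved stays moved. The work goes in short steps, Python scripts to look and compute and a tool call to move; the robot and the scene stay as the last step left them, time stands still between calls to the robot, and variables do not carry over. Pictures are saved under pics/ and viewed, at most 14 in all, crops included, and the job is handed in when it is done.

Besides the shell and the picture viewer there is one more tool, called after "Call:" as a command line: name --pt "numbers of a row" for each row, then --argument value for the rest. jog_arm: Moves the arm, as the interface text tells. Its arguments: {"type":"object","properties":{"motion":{"type":"array"}},"required":["motion"]}

```bash
mkdir -p pics; cat > h.py <<'E'
import numpy as np, cv2
from cell import ctrl
def pts(name):
    im,d=ctrl.capture(name); c=ctrl.calibration(name)
    v,u=np.mgrid[0:480,0:640]
    P=np.stack([(u-c['cx'])/c['fx']*d,-(v-c['cy'])/c['fy']*d,-d,np.ones_like(d)],-1)@np.array(c['world_from_camera']).T
    P=P[...,:3]; P[d==0]=np.nan
    return im,P
E
python3 - <<'E'
from h import *
for n in('top','scene'):
    im,P=pts(n); cv2.imwrite(f'pics/{n}0.png',im); np.savez(f'{n}0.npz',im=im,P=P)
    c=ctrl.calibration(n); print(n,{k:v for k,v in c.items()})
o=ctrl.get_obs();print(o); print(ctrl.tcp_to_tips)
E
```

```text
top {'fx': 612.4482289972339, 'fy': 612.4482289972339, 'cx': 321.21529989938284, 'cy': 237.36241425563654, 'world_from_camera': array([[ 1.21223290e-02,  9.81135221e-01, -1.92942292e-01,
         2.85559729e+02],
       [-9.99913885e-01,  1.28644632e-02,  2.59400320e-03,
         6.97060323e+01],
       [ 5.02716692e-03,  1.92894231e-01,  9.81206677e-01,
         1.30247951e+03],
       [ 0.00000000e+00,  0.00000000e+00,  0.00000000e+00,
         1.00000000e+00]])}
scene {'fx': 478.84640344483984, 'fy': 478.84640344483984, 'cx': 312.78004963671054, 'cy': 235.03620115265244, 'world_from_camera': array([[ 7.78703320e-01, -4.63230548e-01,  4.23129529e-01,
         9.42757266e+02],
       [ 6.27356182e-01,  5.82156660e-01, -5.17221272e-01,
        -4.13516066e+02],
       [-6.73497975e-03,  6.68214847e-01,  7.43937872e-01,
         7.19560876e+02],
       [ 0.00000000e+00,  0.00000000e+00,  0.00000000e+00,
         1.00000000e+00]])}
{'clock': 0.1, 'joint_pos': array([-1.39779218,  0.38382064,  0.04379283,  1.59943791, -0.01789612,
        1.16118339, -0.04989426]), 'joint_vel': array([-0.00123028, -0.00366749,  0.00074717, -0.00448066,  0.00037291,
        0.00040529,  0.00045299]), 'effort': array([ 2.65129289e-03, -4.34731579e+01,  1.02950916e+00, -2.50454110e+01,
        1.09484358e-02,  5.41926493e-03, -7.50589265e-06]), 'tool_pos': array([173.63788483, 625.54439206, 254.95873706]), 'ee_rot': array([-3.13913794e+00,  1.19026655e-04,  2.87091609e+00]), 'ft_force': array([-0.20245793,  0.4401653 ,  0.48058837]), 'ft_torque': array([-0.07171095, -0.01023491,  0.00109175]), 'grip_force': 0.0, 'gripper_width': 85.17360301283938}
25.0
```

View pics/top0.png

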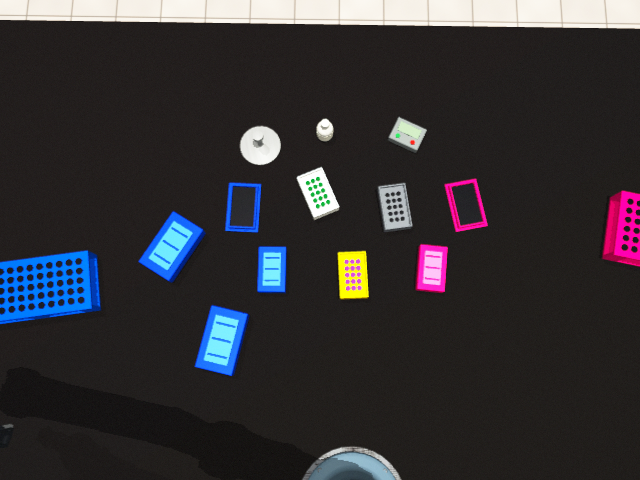

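View pics/scene0.png

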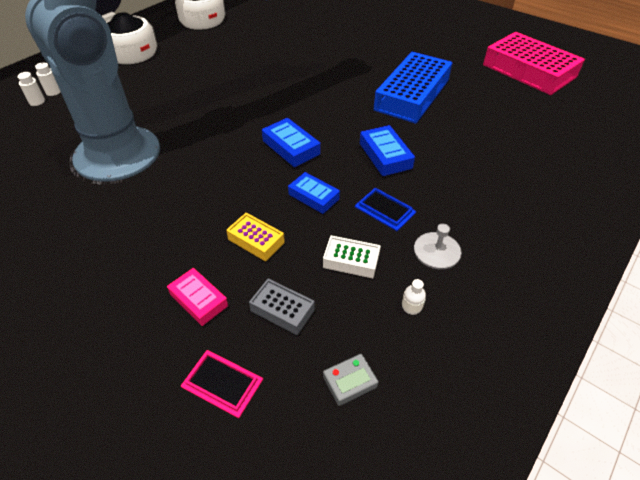

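The three blue-lid candidates in the top view are at pixels (272,269), (171,246) and (221,340). The first looks smallest. I'll measure everything, then confirm with an enlarged crop.

```bash
cat > meas.py <<'E'
from h import *
from scipy import ndimage as ni
SEED={'pink_tray':(466,205,14),'blue_tray':(243,207,14),'cold':(395,207,34),'white':(318,193,34),'yellow':(352,275,34),'plid':(432,268,32),'bl1':(272,269,32),'bl2':(171,246,32),'bl3':(221,340,32),'timer':(407,134,22),'stand':(260,145,4),'bottle':(325,130,70)}
def plane(uv,z,n='top'):
    c=ctrl.calibration(n); T=np.array(c['world_from_camera']); uv=np.atleast_2d(uv).astype(float)
    d=np.stack([(uv[:,0]-c['cx'])/c['fx'],-(uv[:,1]-c['cy'])/c['fy'],-np.ones(len(uv))],1)@T[:3,:3].T
    return (T[:3,3]+d*((z-T[2,3])/d[:,2])[:,None])[:,:2]
def blobs(im,P,zmin):
    g=im.max(2)>70
    return ni.label(ni.binary_closing(g,iterations=1))
def rect(mask,z,n='top'):
    cs,_=cv2.findContours(mask.astype(np.uint8),cv2.RETR_EXTERNAL,cv2.CHAIN_APPROX_NONE)
    c=max(cs,key=cv2.contourArea)[:,0]
    xy=plane(c,z,n)
    (cx,cy),(w,h),a=cv2.minAreaRect(xy.astype(np.float32))
    # area centroid/orientation of filled contour
    f=np.zeros(mask.shape,np.uint8); cv2.drawContours(f,[c[:,None]],-1,1,-1)
    v,u=np.nonzero(f); q=plane(np.stack([u,v],1),z,n); m=q.mean(0); w2,V=np.linalg.eigh(np.cov((q-m).T)); s=np.sqrt(12*w2[::-1])
    yaw=np.degrees(np.arctan2(V[1,1],V[0,1]))
    yaw=(yaw+90)%180-90
    if w<h: a+=90
    return m,yaw,s,(cx,cy),(max(w,h),min(w,h)),(a+90)%180-90
E
python3 - <<'E'
from meas import *
D=np.load('top0.npz'); im,P=D['im'],D['P']
L,_=blobs(im,P,0)
for k,(u,v,z) in SEED.items():
    l=L[v,u]
    if l==0:
        w=L[v-20:v+20,u-24:u+24]; l=np.bincount(w[w>0]).argmax()
    m=ni.binary_fill_holes(L==l)
    zz=P[...,2][m]; zt=np.nanpercentile(zz,[10,50,80,95])
    t=ni.binary_opening(m&(P[...,2]>z-4)) if z>14 else m
    r=rect(t,z); print(k,m.sum(),t.sum(),'z',zt.round(1),'ctr',r[0].round(1),'yaw',r[1].round(1),'size',r[2].round(1),'| rect',np.round(r[3],1),np.round(r[4],1),round(r[5],1))
cv2.imwrite('pics/crop.png',cv2.resize(im[190:400,120:310],None,fx=3,fy=2.8,interpolation=cv2.INTER_CUBIC))
E
```

```text
pink_tray 1665 1665 z [ 1.3  7.5 10.8 14.6] ctr [ 615.5 -245.6] yaw 11.6 size [110.7  73. ] | rect [ 615.8 -245.5] [110.7  72.7] 11.6
blue_tray 1661 1661 z [ 1.2  7.  10.4 14. ] ctr [604.  236.7] yaw -1.6 size [110.4  72.6] | rect [604.5 236.7] [110.3  72.4] -1.9
cold 1276 54 z [24.  28.1 31.4 34.8] ctr [593.9 -64.5] yaw -0.9 size [10.   5.2] | rect [593.9 -64.5] [8.8 4.3] -0.4
white 1364 48 z [19.3 28.4 31.8 34.9] ctr [594.6  51.6] yaw -88.8 size [6.8 5.7] | rect [594.6  51.6] [4.6 4.6] -43.6
yellow 1424 37 z [22.2 28.3 31.8 35. ] ctr [469.2  26.3] yaw -0.4 size [6.8 5.5] | rect [469.2  26.3] [4.5 4.4] -44.2
plid 1417 1117 z [23.4 31.6 33.8 36.2] ctr [ 473.8 -166.7] yaw -5.3 size [94.1 56.7] | rect [ 473.5 -166.5] [96.4 58.7] -5.3
bl1 1360 1082 z [26.4 31.4 33.6 35.4] ctr [466.1 168.5] yaw 0.5 size [92.4 56.3] | rect [466.9 168.7] [92.9 58.3] 0.7
bl2 2557 2310 z [32.  41.8 44.2 46.5] ctr [512.6 381.5] yaw -31.0 size [129.2  80.9] | rect [513.1 381.2] [129.2  81.4] -31.2
bl3 2651 2473 z [37.6 42.1 44.5 46.6] ctr [318.7 267.4] yaw -13.0 size [129.   79.4] | rect [319.1 267.1] [129.3  79.6] -12.7
timer 798 650 z [17.1 21.6 24.  26.3] ctr [ 773.  -120.9] yaw 63.5 size [66.5 53.5] | rect [ 773.1 -121.1] [68.2 55.5] 64.3
stand 1293 1293 z [ 2.4  7.  10.6 64.1] ctr [748.7 205.6] yaw 79.7 size [80.4 80. ] | rect [749.  205.4] [91.9 90.4] 63.1
bottle 324 41 z [ 7.3 43.7 60.7 70.6] ctr [776.5  62.6] yaw 34.2 size [15.3 14.4] | rect [777.3  62.5] [15.8 14.9] 0.6
```

View pics/crop.png

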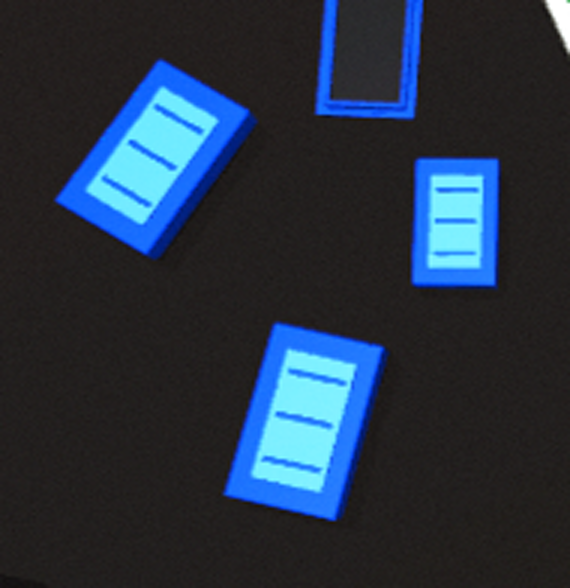

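The crop shows one small blue lid at right (top pixel 272,269), and two larger lids at left and at bottom. Measured tops: the small one is about 93–96 x 58 with top at z 32, matching the blue_lid given. The other two are 129 x 80 with tops at z 43, so they are decoys. Next I'll refine the poses by fitting silhouettes.

```bash
cat > fit.py <<'E'
from meas import *
from scipy.optimize import least_squares
def box(a,b,z0,z1): return [(x,y,z) for x in(-a/2,a/2) for y in(-b/2,b/2) for z in(z0,z1)]
def model(k):
    if 'tray' in k: return np.array(box(108,70,0,4)+box(96,58,4,14))
    return np.array(box(82,44,0,6)+box(96,58,6,32 if k in('plid','bl1') else 34))
def proj(X,n='top'):
    c=ctrl.calibration(n); Ti=np.linalg.inv(np.array(c['world_from_camera'])); q=X@Ti[:3,:3].T+Ti[:3,3]
    return np.stack([c['cx']+c['fx']*q[:,0]/-q[:,2],c['cy']-c['fy']*q[:,1]/-q[:,2]],1)
def mom(c):
    m=cv2.moments(c.reshape(-1,1,2).astype(np.float32))
    A=m['m00']; return np.array([m['m10']/A,m['m01']/A]),np.array([m['mu20'],m['mu11'],m['mu02']])/A,A
def hull(k,p,z=0,n='top'):
    c,s=np.cos(p[2]),np.sin(p[2]); M=model(k); X=np.stack([c*M[:,0]-s*M[:,1]+p[0],s*M[:,0]+c*M[:,1]+p[1],M[:,2]+z],1)
    return cv2.convexHull(proj(X,n).astype(np.float32))
def fit(k,mask,p0,z=0,n='top'):
    mask=mask.astype(np.uint8); M=cv2.moments(mask,True); A=M['m00']
    c=np.array([M['m10']/A,M['m01']/A]); C=np.array([M['mu20'],M['mu11'],M['mu02']])/A
    th=lambda C:0.5*np.arctan2(2*C[1],C[0]-C[2])
    def f(p):
        c2,C2,_=mom(hull(k,p,z,n)); d=th(C)-th(C2); d=(d+np.pi/2)%np.pi-np.pi/2
        return [*(c-c2),40*d]
    r=least_squares(f,p0,x_scale=[1,1,.02],diff_step=1e-4).x
    h=hull(k,r,z,n); f2=np.zeros(mask.shape,np.uint8); cv2.fillConvexPoly(f2,np.round(h).astype(int),1)
    return r,A/mom(h)[2],(f2&mask).sum()/(f2|mask).sum()
P0={'pink_tray':(615,-245,.2),'blue_tray':(604,237,-.03),'cold':(594,-75,.1),'white':(610,80,.3),'yellow':(460,10,-.05),'plid':(473,-166,-.09),'bl1':(466,168,.01)}
def measure(im,keys,th=55,z=0,p0=P0):
    L,_=ni.label(im.max(2)>th); out={}
    for k in keys:
        c=proj(np.array([[p0[k][0],p0[k][1],15+z]]))[0].round().astype(int); w=L[c[1]-24:c[1]+24,c[0]-24:c[0]+24]
        l=np.bincount(w[w>0]).argmax(); r,a,i=fit(k,ni.binary_fill_holes(L==l),p0[k],z)
        out[k]=r; print(k,r[:2].round(1),'yaw',np.degrees(r[2]).round(2),'area ratio',round(a,3),'iou',round(i,3))
    return out
E
python3 - <<'E'
from fit import *
im=np.load('top0.npz')['im']
for th in(45,60): measure(im,P0,th)
print(np.percentile(im[300:330,400:500].max(2),[50,99]))
E
```

```text
pink_tray [ 618.9 -248.4] yaw 11.85 area ratio 1.09 iou 0.955
blue_tray [607.1 238.4] yaw -1.86 area ratio 1.079 iou 0.969
cold [607.2 -90.6] yaw 8.6 area ratio 1.029 iou 0.972
white [635.9  75.6] yaw 23.39 area ratio 1.096 iou 0.958
yellow [ 4.586e+02 -3.000e-01] yaw 3.08 area ratio 1.087 iou 0.97
plid [ 474.9 -166.7] yaw -5.72 area ratio 1.051 iou 0.972
bl1 [468.2 170.1] yaw -0.06 area ratio 1.043 iou 0.969
pink_tray [ 618.9 -248.8] yaw 11.71 area ratio 1.072 iou 0.97
blue_tray [607.4 238.2] yaw -1.52 area ratio 1.066 iou 0.985
cold [607.2 -91. ] yaw 8.76 area ratio 1.002 iou 0.934
white [635.8  75.3] yaw 23.36 area ratio 1.076 iou 0.97
yellow [ 4.585e+02 -4.000e-01] yaw 3.76 area ratio 1.074 iou 0.971
plid [ 474.9 -166.9] yaw -5.66 area ratio 1.037 iou 0.968
bl1 [468.4 170.3] yaw -0.88 area ratio 1.026 iou 0.945
[34. 37.]
```

```bash
cat > go.py <<'E'
import sys,numpy as np
from cell import ctrl
from scipy.spatial.transform import Rotation as R
# usage: go.py x y z yawdeg -> shift/turn in jog units from the measured pose
def go(x,y,z,yaw):
    o=ctrl.get_obs(); Rm=R.from_euler('xyz',o['ee_rot'])
    d=np.array([x,y,z])-o['tool_pos']; s=Rm.inv().apply(d)/1000
    t=-((yaw-np.degrees(o['ee_rot'][2])+90)%180-90)/60
    print('t',round(o['clock'],2),'pos',o['tool_pos'].round(1),'rpy',np.degrees(o['ee_rot']).round(1),'w',round(o['gripper_width'],1),'gf',round(o['grip_force'],1),'ft',o['ft_force'].round(1))
    print('row',s.round(4),round(t,4),'rows>=',round(max(np.linalg.norm(d)/41.7,abs(t)*60/7.16),1),'j',o['joint_pos'].round(2))
go(*map(float,sys.argv[1:5]))
E
python3 go.py 607.2 -90.8 150 8.7
```

```text
t 0.1 pos [173.6 625.5 255. ] rpy [-179.9    0.   164.5] w 85.2 gf 0.0 ft [-0.2  0.4  0.5]
row [-0.6093 -0.5741  0.1064] -0.4035 rows>= 20.2 j [-1.4   0.38  0.04  1.6  -0.02  1.16 -0.05]
```

Call:
jog_arm --pt "-0.6093 -0.5741 0.1 -0.4035 1" --pt "-0.6093 -0.5741 0.1 -0.4035 1" --pt "-0.6093 -0.5741 0.1 -0.4035 1" --pt "-0.6093 -0.5741 0.1 -0.4035 1" --pt "-0.6093 -0.5741 0.1 -0.4035 1" --pt "-0.6093 -0.5741 0.1 -0.4035 1" --pt "-0.6093 -0.5741 0.1 -0.4035 1" --pt "-0.6093 -0.5741 0.1 -0.4035 1" --pt "-0.6093 -0.5741 0.1 -0.4035 1" --pt "-0.6093 -0.5741 0.1 -0.4035 1" --pt "-0.6093 -0.5741 0.1 -0.4035 1" --pt "-0.6093 -0.5741 0.1 -0.4035 1" --pt "-0.6093 -0.5741 0.1 -0.4035 1" --pt "-0.6093 -0.5741 0.1 -0.4035 1" --pt "-0.6093 -0.5741 0.1 -0.4035 1" --pt "-0.6093 -0.5741 0.1 -0.4035 1" --pt "-0.6093 -0.5741 0.1 -0.4035 1" --pt "-0.6093 -0.5741 0.1 -0.4035 1" --pt "-0.6093 -0.5741 0.1 -0.4035 1" --pt "-0.6093 -0.5741 0.1 -0.4035 1"

```text
clock: 1.77
tool_pos: [602.7, -83.1, 156.6]
ee_rot: [3.141, -0.001, -2.989]
ft_force: [0.9, 0.4, 0.9]
gripper_width: 85.5
grip_force: 0.0
```

```bash
python3 go.py 607.2 -90.8 80 8.7
```

```text
t 1.77 pos [602.7 -83.1 156.6] rpy [ 1.800e+02 -1.000e-01 -1.713e+02] w 85.5 gf 0.0 ft [0.9 0.4 0.9]
row [-0.0034 -0.0083  0.0766] 0.0003 rows>= 1.8 j [-0.3   0.44  0.45  1.8  -0.23  0.95  1.98]
```

Call:
jog_arm --pt "0 0 0.03 0 1" --pt "0 0 0.05 0 1" --pt "0 0 0.05 0 1" --pt "0 0 0.05 0 1" --pt "0 0 0.05 0 1"

```text
clock: 2.18
tool_pos: [602.8, -80.8, 108.1]
ee_rot: [3.141, 0.001, -2.989]
ft_force: [0.2, 0.0, -0.3]
gripper_width: 85.1
grip_force: 0.0
```

```bash
python3 go.py 607.2 -90.8 35 8.7
```

```text
t 2.18 pos [602.8 -80.8 108.1] rpy [ 180.     0.  -171.2] w 85.1 gf 0.0 ft [ 0.2  0.  -0.3]
row [-0.0028 -0.0105  0.0731] 0.0011 rows>= 1.8 j [-0.28  0.5   0.43  1.83 -0.27  0.87  2.  ]
```

Call:
jog_arm --pt "-0.0028 -0.0105 0.01 0 1" --pt "-0.0028 -0.0105 0.04 0 1" --pt "-0.0028 -0.0105 0.06 0 1" --pt "-0.0028 -0.0105 0.0731 0 1" --pt "-0.0028 -0.0105 0.0731 0 1" --pt "-0.0028 -0.0105 0.0731 0 0" --pt "-0.0028 -0.0105 0.0731 0 0" --pt "-0.0028 -0.0105 0.0731 0 0" --pt "-0.0028 -0.0105 0.0731 0 0" --pt "-0.0028 -0.0105 0.0731 0 0" --pt "-0.0028 -0.0105 0.0731 0 0" --pt "-0.0028 -0.0105 0.0731 0 0" --pt "-0.0028 -0.0105 0.0731 0 0" --pt "-0.0028 -0.0105 0.0731 0 0"

```text
clock: 3.35
tool_pos: [608.8, -91.4, 36.5]
ee_rot: [-3.141, 0.004, -2.99]
ft_force: [-0.7, -0.2, 6.7]
gripper_width: 56.9
grip_force: 68.3
```

```bash
python3 go.py 607.2 -90.8 35 8.7
```

```text
t 3.35 pos [608.8 -91.4  36.5] rpy [-180.     0.2 -171.3] w 56.9 gf 68.3 ft [-0.7 -0.2  6.7]
row [0.0015 0.0008 0.0015] 0.0002 rows>= 0.1 j [-0.22  0.62  0.39  1.83 -0.33  0.75  2.06]
```

Call:
jog_arm --pt "0 0 -0.02 0 0" --pt "0 0 -0.05 0 0" --pt "0 0 -0.07 0 0" --pt "0 0 -0.07 0 0" --pt "0 0 -0.07 0 0"

```text
clock: 3.77
tool_pos: [607.1, -91.7, 104.9]
ee_rot: [-3.141, 0.002, -2.99]
ft_force: [-0.7, 0.4, -3.7]
gripper_width: 56.6
grip_force: 67.4
```

```bash
python3 go.py 618.9 -248.6 105 11.8
```

```text
t 3.77 pos [607.1 -91.7 104.9] rpy [-1.800e+02  1.000e-01 -1.713e+02] w 56.6 gf 67.4 ft [-0.7  0.4 -3.7]
row [ 0.0121 -0.1569  0.    ] -0.0518 rows>= 3.8 j [-0.26  0.52  0.43  1.82 -0.27  0.86  2.02]
```

Call:
jog_arm --pt "0.0121 -0.1569 0 -0.0518 0" --pt "0.0121 -0.1569 0 -0.0518 0" --pt "0.0121 -0.1569 0 -0.0518 0" --pt "0.0121 -0.1569 0 -0.0518 0" --pt "0.0121 -0.1569 0.02 -0.0518 0" --pt "0.0121 -0.1569 0.02 -0.0518 0" --pt "0.0121 -0.1569 0.02 -0.0518 0"

```text
clock: 4.35
tool_pos: [614.9, -247.5, 80.0]
ee_rot: [3.137, -0.008, -2.937]
ft_force: [-0.1, 1.0, -4.0]
gripper_width: 56.7
grip_force: 67.2
```

```bash
python3 go.py 618.9 -248.6 43 11.8; python3 - <<'E'
from fit import *
im,P=pts('top'); cv2.imwrite('pics/a1.png',cv2.resize(im[130:330,350:550],None,fx=3,fy=3))
E
```

```text
t 4.35 pos [ 614.9 -247.5   80. ] rpy [ 179.7   -0.4 -168.3] w 56.7 gf 67.2 ft [-0.1  1.  -4. ]
row [-0.004  -0.0021  0.0369] -0.0014 rows>= 0.9 j [ 0.01  0.64  0.42  1.69 -0.32  0.89  2.33]
```

View pics/a1.png

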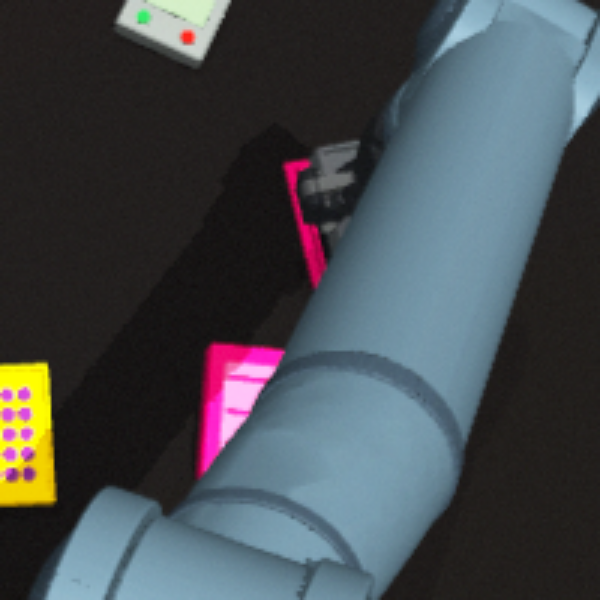

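The arm hides the hand in the top view: only the pink tray rim at crop (300,170) and part of the gripper at (330,180) show. I'll place by measured coordinates.

Call:
jog_arm --pt "-0.0048 -0.0021 0.021 -0.0014 0" --pt "-0.0048 -0.0021 0.021 -0.0014 0" --pt "-0.0048 -0.0021 0.021 -0.0014 0" --pt "-0.0048 -0.0021 0.021 -0.0014 0" --pt "-0.0048 -0.0021 0.021 -0.0014 0"

```text
clock: 4.82
tool_pos: [624.3, -248.9, 64.3]
ee_rot: [-3.141, 0.001, -2.933]
ft_force: [0.2, 0.7, -2.9]
gripper_width: 56.2
grip_force: 67.2
```

```bash
python3 go.py 619.7 -248.6 44.5 11.8
```

```text
t 4.82 pos [ 624.3 -248.9   64.3] rpy [-1.80e+02  1.00e-01 -1.68e+02] w 56.2 gf 67.2 ft [ 0.2  0.7 -2.9]
row [0.0044 0.0013 0.0198] 0.0026 rows>= 0.5 j [ 0.02  0.67  0.41  1.68 -0.33  0.86  2.34]
```

Call:
jog_arm --pt "0.0044 0.0008 0.003 0.0026 0" --pt "0.0044 0.0008 0.006 0.0026 0" --pt "0.0044 0.0008 0.006 0.0026 0" --pt "0.0044 0.0008 0.006 0.0026 0" --pt "0.0044 0.0008 0.006 0.0026 0" --pt "0.0044 0.0008 0.006 0.0026 0" --pt "0.0044 0.0008 0.006 0.0026 0"

```text
clock: 5.4
tool_pos: [619.3, -249.7, 57.4]
ee_rot: [-3.141, 0.0, -2.937]
ft_force: [-0.0, 0.3, -3.1]
gripper_width: 56.9
grip_force: 67.2
```

```bash
python3 go.py 619.7 -248.6 44.5 11.8
```

```text
t 5.4 pos [ 619.3 -249.7   57.4] rpy [-180.     0.  -168.3] w 56.9 gf 67.2 ft [-0.   0.3 -3.1]
row [-0.0006  0.001   0.0129] -0.0011 rows>= 0.3 j [ 0.02  0.67  0.4   1.69 -0.33  0.85  2.34]
```

Call:
jog_arm --pt "-0.0004 0.001 0.003 0 0" --pt "-0.0004 0.001 0.006 0 0" --pt "-0.0004 0.001 0.008 0 0" --pt "-0.0004 0.001 0.01 0 0" --pt "-0.0004 0.001 0.012 0 0" --pt "-0.0004 0.001 0.013 0 0" --pt "-0.0004 0.001 0.013 0 0" --pt "-0.0004 0.001 0.013 0 0" --pt "-0.0004 0.001 0.013 0 0"

```text
clock: 6.15
tool_pos: [619.3, -248.6, 44.6]
ee_rot: [3.142, 0.0, -2.937]
ft_force: [-1.8, 0.1, -0.7]
gripper_width: 56.9
grip_force: 67.6
```

```bash
python3 go.py 619.7 -248.6 44.5 11.8
```

```text
t 6.15 pos [ 619.3 -248.6   44.6] rpy [ 180.     0.  -168.3] w 56.9 gf 67.6 ft [-1.8  0.1 -0.7]
row [-0.0004 -0.0001  0.0001] -0.0012 rows>= 0.0 j [ 0.02  0.69  0.4   1.69 -0.34  0.83  2.35]
```

Call:
jog_arm --pt "0 0 0.001 0 0" --pt "0 0 0.001 0 0" --pt "0 0 0.001 0 1" --pt "0 0 0.001 0 1" --pt "0 0 0.001 0 1" --pt "0 0 0.001 0 1" --pt "0 0 0.001 0 1" --pt "0 0 0.001 0 1" --pt "0 0 -0.03 0 1" --pt "0 0 -0.07 0 1" --pt "0 0 -0.1 0 1" --pt "0 0 -0.1 0 1" --pt "0 0 -0.1 0 1" --pt "0 0 -0.1 0 1" --pt "0 0 -0.1 0 1"

```text
clock: 7.4
tool_pos: [618.1, -247.8, 142.5]
ee_rot: [3.14, -0.003, -2.937]
ft_force: [-0.4, 1.1, 0.0]
gripper_width: 85.0
grip_force: 0.0
```

```bash
python3 go.py 635.9 75.5 143 23.4
```

```text
t 7.4 pos [ 618.1 -247.8  142.5] rpy [ 179.9   -0.2 -168.3] w 85.0 gf 0.0 ft [-0.4  1.1  0. ]
row [-8.320e-02  3.129e-01 -1.000e-04] -0.1943 rows>= 7.8 j [-0.02  0.56  0.45  1.66 -0.28  0.99  2.3 ]
```

Call:
jog_arm --pt "-0.0832 0.3129 0 -0.1943 1" --pt "-0.0832 0.3129 0 -0.1943 1" --pt "-0.0832 0.3129 0 -0.1943 1" --pt "-0.0832 0.3129 0 -0.1943 1" --pt "-0.0832 0.3129 0 -0.1943 1" --pt "-0.0832 0.3129 0 -0.1943 1" --pt "-0.0832 0.3129 0 -0.1943 1" --pt "-0.0832 0.3129 0 -0.1943 1" --pt "-0.0832 0.3129 0 -0.1943 1" --pt "-0.0832 0.3129 0.03 -0.1943 1" --pt "-0.0832 0.3129 0.06 -0.1943 1" --pt "-0.0832 0.3129 0.06 -0.1943 1" --pt "-0.0832 0.3129 0.06 -0.1943 1" --pt "-0.0832 0.3129 0.06 -0.1943 1" --pt "-0.0832 0.3129 0.06 -0.1943 1" --pt "-0.0832 0.3129 0.06 -0.1943 1" --pt "-0.0832 0.3129 0.06 -0.1943 1"

```text
clock: 8.82
tool_pos: [638.5, 74.7, 86.1]
ee_rot: [-3.141, 0.003, -2.734]
ft_force: [0.6, 1.0, -0.1]
gripper_width: 85.1
grip_force: 0.0
```

```bash
python3 go.py 635.9 75.5 35 23.4; python3 - <<'E'
from fit import *
im,P=pts('top')
m=dict(P0); m['cold']=(619,-249,.2)
measure(im,['cold'],55,8,m)
cv2.imwrite('pics/a2.png',cv2.resize(im[130:330,270:530],None,fx=3,fy=3))
E
```

```text
t 8.82 pos [638.5  74.7  86.1] rpy [-180.     0.2 -156.6] w 85.1 gf 0.0 ft [ 0.6  1.  -0.1]
row [0.0022 0.0018 0.0511] -0.0005 rows>= 1.2 j [-0.43  0.57  0.32  1.75 -0.23  0.85  1.98]
cold [ 613.3 -245.1] yaw 11.17 area ratio 1.307 iou 0.799
```

View pics/a2.png

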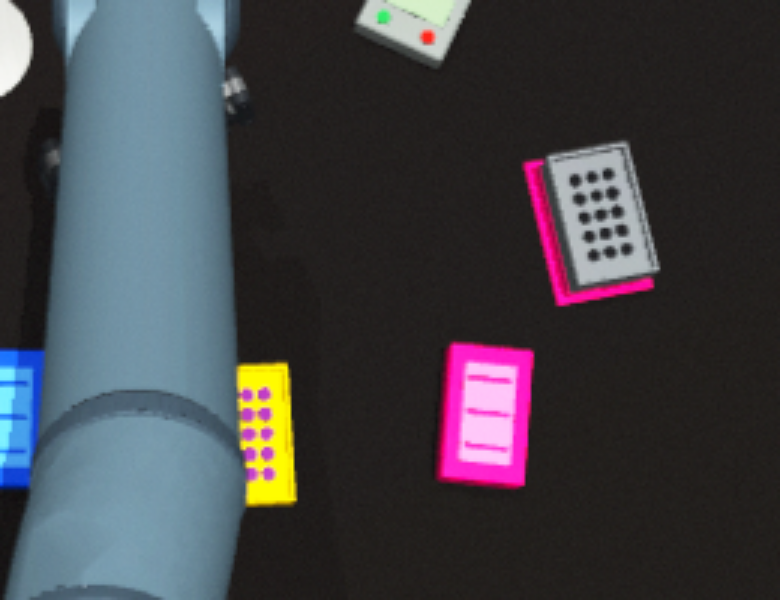

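The crop shows the cold block sitting in the pink tray at crop (600,215), with the pink flange showing at left and below from perspective. I'll refit it with the pink excluded, and check its depth.

```bash
python3 - <<'E'
from fit import *
im,P=pts('top'); np.savez('t2.npz',im=im,P=P)
hsv=cv2.cvtColor(im,cv2.COLOR_BGR2HSV)
m=(im.max(2)>50)&(hsv[...,1]<90)
L,_=ni.label(m); l=L[210:235,455:495]; l=np.bincount(l[l>0]).argmax(); m=ni.binary_fill_holes(L==l)
for z in (8,12): r,a,i=fit('cold',m,(619,-249,.2),z); print(z,r[:2],np.degrees(r[2]),a,i)
e=ni.binary_erosion(m,iterations=5); print('wellfloor z',np.nanmedian(P[e][:,2]), [np.nanmedian(P[e&(s)][:,2]).round(1) for s in (P[...,0]>635,P[...,0]<605,P[...,1]>-240,P[...,1]<-262)])
f=m&~ni.binary_erosion(m,iterations=2);print('rim',np.nanpercentile(P[f][:,2],[50,70,90]))
E
```

```text
8 [ 619.19187623 -251.01993134] 11.455378992529818 1.0015914205831289 0.9456010745466756
12 [ 618.14413328 -250.01129563] 11.455266704460046 0.9953135060464373 0.9456010745466756
wellfloor z 35.77008438209839 [np.float64(35.8), np.float64(36.0), np.float64(35.5), np.float64(35.7)]
rim [34.27148888 40.32326564 43.98606305]
```

The block's recess floor is level at z ≈ 36 (8 + 28), so it is seated. Now gripping the white rack.

Call:
jog_arm --pt "0.0022 0.0018 0.02 0 1" --pt "0.0022 0.0018 0.04 0 1" --pt "0.0022 0.0018 0.0505 0 1" --pt "0.0022 0.0018 0.0505 0 1" --pt "0.0022 0.0018 0.0505 0 1" --pt "0.0022 0.0018 0.0505 0 1" --pt "0.0022 0.0018 0.0505 0 1" --pt "0.0022 0.0018 0.0505 0 1"

```text
clock: 9.58
tool_pos: [635.6, 75.6, 35.1]
ee_rot: [-3.141, 0.002, -2.733]
ft_force: [-0.6, 0.6, 0.2]
gripper_width: 85.3
grip_force: 0.0
```

```bash
python3 go.py 635.9 75.5 35.5 23.4
```

```text
t 9.58 pos [635.6  75.6  35.1] rpy [-1.800e+02  1.000e-01 -1.566e+02] w 85.3 gf 0.0 ft [-0.6  0.6  0.2]
row [-0.0003 -0.0002 -0.0004] -0.0003 rows>= 0.0 j [-0.42  0.64  0.3   1.76 -0.26  0.77  1.99]
```

Call:
jog_arm --pt "0 0 0 0 0" --pt "0 0 0 0 0" --pt "0 0 0 0 0" --pt "0 0 0 0 0" --pt "0 0 0 0 0" --pt "0 0 0 0 0" --pt "0 0 0 0 0" --pt "0 0 0 0 0" --pt "0 0 0 0 0" --pt "0 0 -0.02 0 0" --pt "0 0 -0.05 0 0" --pt "0 0 -0.08 0 0" --pt "0 0 -0.1 0 0" --pt "0 0 -0.1 0 0" --pt "0 0 -0.1 0 0" --pt "0 0 -0.1 0 0" --pt "0 0 -0.1 0 0"

```text
clock: 11.0
tool_pos: [632.3, 75.4, 131.2]
ee_rot: [3.14, -0.005, -2.733]
ft_force: [0.4, -0.5, -0.9]
gripper_width: 56.6
grip_force: 66.4
```

```bash
python3 go.py 619.3 -248.8 135 11.7
```

```text
t 11.0 pos [632.3  75.4 131.2] rpy [ 179.9   -0.3 -156.6] w 56.6 gf 66.4 ft [ 0.4 -0.5 -0.9]
row [ 0.1407 -0.2924 -0.0035] 0.195 rows>= 7.8 j [-0.45  0.51  0.34  1.74 -0.21  0.93  1.95]
```

Call:
jog_arm --pt "0.1438 -0.2912 0 0.195 0" --pt "0.1438 -0.2912 0 0.195 0" --pt "0.1438 -0.2912 0 0.195 0" --pt "0.1438 -0.2912 0 0.195 0" --pt "0.1438 -0.2912 0 0.195 0" --pt "0.1438 -0.2912 0 0.195 0" --pt "0.1438 -0.2912 0 0.195 0" --pt "0.1438 -0.2912 0 0.195 0" --pt "0.1438 -0.2912 0.02 0.195 0" --pt "0.1438 -0.2912 0.04 0.195 0" --pt "0.1438 -0.2912 0.04 0.195 0" --pt "0.1438 -0.2912 0.04 0.195 0" --pt "0.1438 -0.2912 0.04 0.195 0" --pt "0.1438 -0.2912 0.04 0.195 0" --pt "0.1438 -0.2912 0.04 0.195 0" --pt "0.1438 -0.2912 0.04 0.195 0" --pt "0.1438 -0.2912 0.04 0.195 0"

```text
clock: 12.42
tool_pos: [618.7, -248.7, 94.8]
ee_rot: [-3.141, 0.001, -2.937]
ft_force: [0.2, 0.3, -1.4]
gripper_width: 57.0
grip_force: 66.4
```

```bash
python3 go.py 619.3 -248.8 71.1 11.7
```

```text
t 12.42 pos [ 618.7 -248.7   94.8] rpy [-1.800e+02  1.000e-01 -1.683e+02] w 57.0 gf 66.4 ft [ 0.2  0.3 -1.4]
row [-0.0005 -0.0002  0.0237] 0.0003 rows>= 0.6 j [ 0.    0.62  0.42  1.68 -0.31  0.91  2.32]
```

Call:
jog_arm --pt "-0.0005 0 0.008 0 0" --pt "-0.0005 0 0.013 0 0" --pt "-0.0005 0 0.016 0 0" --pt "-0.0005 0 0.018 0 0" --pt "-0.0005 0 0.02 0 0" --pt "-0.0005 0 0.022 0 0" --pt "-0.0005 0 0.0235 0 0" --pt "-0.0005 0 0.0235 0 0" --pt "-0.0005 0 0.0235 0 0" --pt "-0.0005 0 0.0235 0 0"

```text
clock: 13.25
tool_pos: [618.7, -248.9, 70.8]
ee_rot: [-3.141, 0.0, -2.938]
ft_force: [-1.0, -0.0, 2.2]
gripper_width: 56.8
grip_force: 66.7
```

```bash
python3 go.py 619.3 -248.8 71.1 11.7
```

```text
t 13.25 pos [ 618.7 -248.9   70.8] rpy [-180.     0.  -168.3] w 56.8 gf 66.7 ft [-1.  -0.   2.2]
row [-0.0007 -0.     -0.0003] -0.0003 rows>= 0.0 j [ 0.01  0.65  0.41  1.69 -0.32  0.87  2.33]
```

Call:
jog_arm --pt "0 0 0 0 1" --pt "0 0 0 0 1" --pt "0 0 0 0 1" --pt "0 0 0 0 1" --pt "0 0 0 0 1" --pt "0 0 0 0 1" --pt "0 0 -0.03 0 1" --pt "0 0 -0.06 0 1" --pt "0 0 -0.08 0 1" --pt "0 0 -0.08 0 1" --pt "0 0 -0.08 0 1" --pt "0 0 -0.08 0 1" --pt "0 0 -0.08 0 1" --pt "0 0 -0.08 0 1"

```text
clock: 14.42
tool_pos: [617.4, -248.1, 148.4]
ee_rot: [3.14, -0.003, -2.937]
ft_force: [0.1, -0.3, 0.3]
gripper_width: 85.4
grip_force: 0.0
```

```bash
python3 go.py 474.9 -166.8 151 -5.7
```

```text
t 14.42 pos [ 617.4 -248.1  148.4] rpy [ 179.9   -0.2 -168.3] w 85.4 gf 0.0 ft [ 0.1 -0.3  0.3]
row [ 0.1231  0.1085 -0.002 ] 0.29 rows>= 3.9 j [-0.02  0.55  0.45  1.66 -0.27  1.    2.3 ]
```

Call:
jog_arm --pt "0.124 0.1088 0 0.29 1" --pt "0.124 0.1088 0 0.29 1" --pt "0.124 0.1088 0 0.29 1" --pt "0.124 0.1088 0 0.29 1" --pt "0.124 0.1088 0 0.29 1" --pt "0.124 0.1088 0.03 0.29 1" --pt "0.124 0.1088 0.06 0.29 1" --pt "0.124 0.1088 0.06 0.29 1" --pt "0.124 0.1088 0.06 0.29 1" --pt "0.124 0.1088 0.06 0.29 1" --pt "0.124 0.1088 0.06 0.29 1" --pt "0.124 0.1088 0.06 0.29 1"

```text
clock: 15.42
tool_pos: [476.6, -168.0, 91.9]
ee_rot: [-3.141, 0.003, 3.042]
ft_force: [-0.3, 0.2, 0.8]
gripper_width: 85.2
grip_force: 0.0
```

```bash
python3 go.py 474.9 -166.8 35 -5.7
```

```text
t 15.42 pos [ 476.6 -168.    91.9] rpy [-180.     0.2  174.3] w 85.2 gf 0.0 ft [-0.3  0.2  0.8]
row [0.002  0.001  0.0569] -0.0004 rows>= 1.4 j [-0.2   0.37  0.52  2.09 -0.27  0.74  1.96]
```

Call:
jog_arm --pt "0.0015 0.001 0.02 0 1" --pt "0.0015 0.001 0.04 0 1" --pt "0.0015 0.001 0.056 0 1" --pt "0.0015 0.001 0.056 0 1" --pt "0.0015 0.001 0.056 0 1" --pt "0.0015 0.001 0.056 0 1" --pt "0.0015 0.001 0.056 0 1" --pt "0.0015 0.001 0.056 0 1"

```text
clock: 16.08
tool_pos: [474.9, -166.5, 35.6]
ee_rot: [-3.141, 0.003, 3.042]
ft_force: [-0.0, 0.2, 0.2]
gripper_width: 85.5
grip_force: 0.0
```

```bash
python3 go.py 474.9 -166.8 35 -5.7; python3 - <<'E'
from fit import *
im,P=pts('top')
cv2.imwrite('pics/a3.png',cv2.resize(im[130:330,370:550],None,fx=3,fy=3))
E
```

```text
t 16.08 pos [ 474.9 -166.5   35.6] rpy [-180.     0.2  174.3] w 85.5 gf 0.0 ft [-0.   0.2  0.2]
row [-0.0001 -0.0003  0.0006] -0.0002 rows>= 0.0 j [-0.15  0.47  0.46  2.11 -0.35  0.63  2.03]
```

View pics/a3.png

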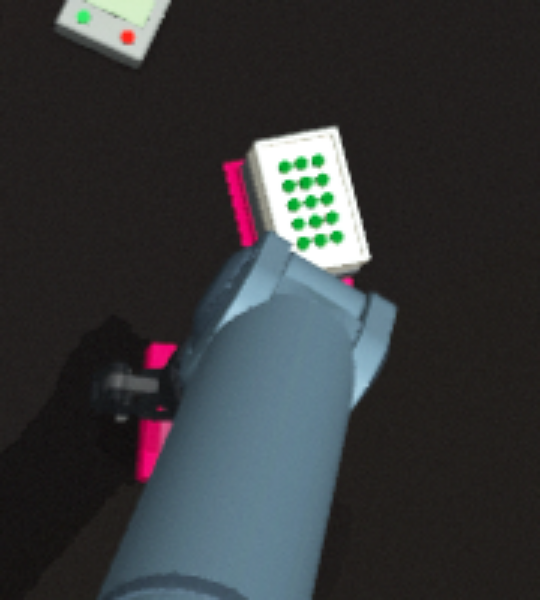

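The crop shows the white rack at crop (307,200), square on the cold block, and the gripper straddling the pink lid at (155,400). I'll grip and lift.

Call:
jog_arm --pt "0 0 0 0 0" --pt "0 0 0 0 0" --pt "0 0 0 0 0" --pt "0 0 0 0 0" --pt "0 0 0 0 0" --pt "0 0 0 0 0" --pt "0 0 0 0 0" --pt "0 0 0 0 0" --pt "0 0 0 0 0" --pt "0 0 -0.02 0 0" --pt "0 0 -0.05 0 0" --pt "0 0 -0.08 0 0" --pt "0 0 -0.11 0 0" --pt "0 0 -0.12 0 0" --pt "0 0 -0.12 0 0" --pt "0 0 -0.12 0 0" --pt "0 0 -0.12 0 0" --pt "0 0 -0.12 0 0" --pt "0 0 -0.12 0 0" --pt "0 0 -0.12 0 0"

```text
clock: 17.8
tool_pos: [472.8, -166.0, 153.0]
ee_rot: [-3.141, -0.003, 3.042]
ft_force: [0.9, -0.2, -1.3]
gripper_width: 56.5
grip_force: 64.3
```

```bash
python3 go.py 619.0 -248.8 155.6 11.7
```

```text
t 17.8 pos [ 472.8 -166.   153. ] rpy [-180.    -0.2  174.3] w 56.5 gf 64.3 ft [ 0.9 -0.2 -1.3]
row [-0.1537 -0.0678 -0.003 ] -0.2902 rows>= 4.0 j [-0.26  0.26  0.57  2.06 -0.18  0.87  1.89]
```

Call:
jog_arm --pt "-0.152 -0.0673 0 -0.29 0" --pt "-0.152 -0.0673 0 -0.29 0" --pt "-0.152 -0.0673 0 -0.29 0" --pt "-0.152 -0.0673 0 -0.29 0" --pt "-0.152 -0.0673 0 -0.29 0" --pt "-0.152 -0.0673 0.01 -0.29 0" --pt "-0.152 -0.0673 0.03 -0.29 0" --pt "-0.152 -0.0673 0.03 -0.29 0" --pt "-0.152 -0.0673 0.03 -0.29 0" --pt "-0.152 -0.0673 0.03 -0.29 0" --pt "-0.152 -0.0673 0.03 -0.29 0" --pt "-0.152 -0.0673 0.03 -0.29 0" --pt "-0.152 -0.0673 0.03 -0.29 0"

```text
clock: 18.88
tool_pos: [618.8, -248.3, 125.6]
ee_rot: [-3.141, 0.002, -2.937]
ft_force: [-0.4, 0.6, -0.5]
gripper_width: 57.0
grip_force: 64.3
```

```bash
python3 go.py 619.0 -248.8 99.6 11.7
```

```text
t 18.88 pos [ 618.8 -248.3  125.6] rpy [-1.800e+02  1.000e-01 -1.683e+02] w 57.0 gf 64.3 ft [-0.4  0.6 -0.5]
row [-0.0001 -0.0005  0.026 ] -0.0 rows>= 0.6 j [-0.03  0.59  0.47  1.67 -0.31  0.96  2.33]
```

Call:
jog_arm --pt "-0.0001 -0.0005 0.008 0 0" --pt "-0.0001 -0.0005 0.013 0 0" --pt "-0.0001 -0.0005 0.017 0 0" --pt "-0.0001 -0.0005 0.02 0 0" --pt "-0.0001 -0.0005 0.023 0 0" --pt "-0.0001 -0.0005 0.025 0 0" --pt "-0.0001 -0.0005 0.026 0 0" --pt "-0.0001 -0.0005 0.026 0 0" --pt "-0.0001 -0.0005 0.026 0 0" --pt "-0.0001 -0.0005 0.026 0 0"

```text
clock: 19.72
tool_pos: [618.2, -248.8, 99.1]
ee_rot: [3.141, -0.0, -2.938]
ft_force: [-2.9, 1.4, 5.2]
gripper_width: 56.8
grip_force: 65.0
```

```bash
python3 go.py 619.0 -248.8 99.6 11.7
```

```text
t 19.72 pos [ 618.2 -248.8   99.1] rpy [ 180.    -0.  -168.3] w 56.8 gf 65.0 ft [-2.9  1.4  5.2]
row [-0.0007 -0.0002 -0.0005] -0.0003 rows>= 0.0 j [-0.02  0.62  0.46  1.68 -0.33  0.92  2.34]
```

Seated height was reached with light contact. Now releasing the lid and going to the yellow rack.

Call:
jog_arm --pt "0 0 0 0 1" --pt "0 0 0 0 1" --pt "0 0 0 0 1" --pt "0 0 0 0 1" --pt "0 0 0 0 1" --pt "0 0 0 0 1" --pt "0 0 -0.03 0 1" --pt "0 0 -0.06 0 1" --pt "0 0 -0.06 0 1" --pt "0 0 -0.06 0 1" --pt "0 0 -0.06 0 1" --pt "0 0 -0.06 0 1" --pt "0 0 -0.06 0 1"

```text
clock: 20.8
tool_pos: [617.4, -248.1, 156.7]
ee_rot: [3.14, -0.003, -2.937]
ft_force: [0.4, 0.4, 0.3]
gripper_width: 85.7
grip_force: 0.0
```

```bash
python3 go.py 458.5 -0.4 159 3.4
```

```text
t 20.8 pos [ 617.4 -248.1  156.7] rpy [ 1.799e+02 -1.000e-01 -1.683e+02] w 85.7 gf 0.0 ft [0.4 0.4 0.3]
row [ 0.1054  0.2748 -0.0016] 0.1383 rows>= 7.1 j [-0.05  0.55  0.49  1.65 -0.29  1.01  2.32]
```

Call:
jog_arm --pt "0.106 0.275 0 0.138 1" --pt "0.106 0.275 0 0.138 1" --pt "0.106 0.275 0 0.138 1" --pt "0.106 0.275 0 0.138 1" --pt "0.106 0.275 0 0.138 1" --pt "0.106 0.275 0 0.138 1" --pt "0.106 0.275 0 0.138 1" --pt "0.106 0.275 0 0.138 1" --pt "0.106 0.275 0.03 0.138 1" --pt "0.106 0.275 0.06 0.138 1" --pt "0.106 0.275 0.07 0.138 1" --pt "0.106 0.275 0.07 0.138 1" --pt "0.106 0.275 0.07 0.138 1" --pt "0.106 0.275 0.07 0.138 1" --pt "0.106 0.275 0.07 0.138 1" --pt "0.106 0.275 0.07 0.138 1" --pt "0.106 0.275 0.07 0.138 1"

```text
clock: 22.22
tool_pos: [459.8, -0.9, 89.3]
ee_rot: [3.141, 0.002, -3.082]
ft_force: [1.4, -0.5, -0.5]
gripper_width: 85.5
grip_force: 0.0
```

```bash
python3 go.py 458.5 -0.4 35.2 3.4; python3 - <<'E'
from fit import *
im,P=pts('top'); np.savez('t3.npz',im=im,P=P)
c=proj(np.array([[619,-249,96]]))[0].round().astype(int); print(c)
w=P[c[1]-18:c[1]+18,c[0]-10:c[0]+10]
print('lid top z',np.nanmedian(w[...,2]), 'halves',[np.nanmedian(a[...,2]).round(1) for a in (w[:12],w[24:],w[:,:7],w[:,13:])])
hsv=cv2.cvtColor(im,cv2.COLOR_BGR2HSV)
t=ni.binary_opening((P[...,2]>86)&(P[...,0]>540)&(P[...,1]<-190)&(P[...,1]>-310))
r=rect(t,96);print('lid',r[0].round(1),r[1].round(2),r[2].round(1))
cv2.imwrite('pics/a4.png',cv2.resize(im[140:340,320:520],None,fx=3,fy=3))
E
```

```text
t 22.22 pos [459.8  -0.9  89.3] rpy [ 1.800e+02  1.000e-01 -1.766e+02] w 85.5 gf 0.0 ft [ 1.4 -0.5 -0.5]
row [0.0014 0.0006 0.0541] -0.0001 rows>= 1.3 j [-0.51  0.29  0.47  2.19 -0.2   0.7   1.73]
[476 193]
lid top z 96.22613161374488 halves [np.float64(96.0), np.float64(96.0), np.float64(96.2), np.float64(96.3)]
lid [ 616.8 -248.8] 11.52 [96.8 59.9]
```

View pics/a4.png

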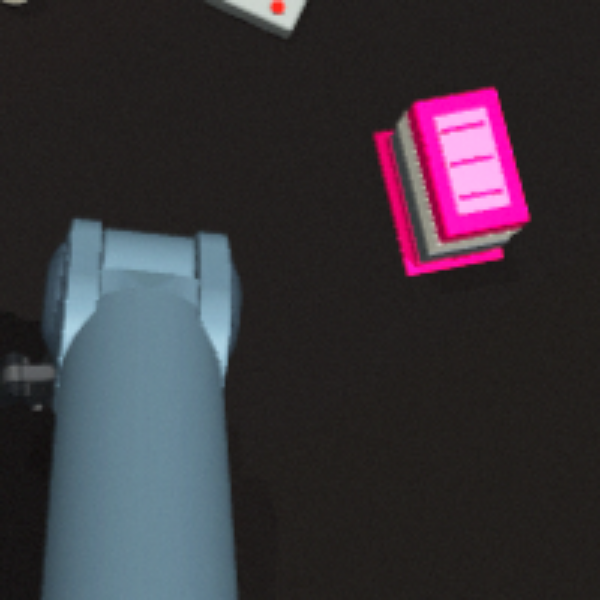

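The pink stack at crop (460,180) is square and level. Its lid top is at z 96 (8+28+28+32), fully home. Now the yellow rack.

Call:
jog_arm --pt "0.001 0.0006 0.02 0 1" --pt "0.001 0.0006 0.04 0 1" --pt "0.001 0.0006 0.054 0 1" --pt "0.001 0.0006 0.054 0 1" --pt "0.001 0.0006 0.054 0 1" --pt "0.001 0.0006 0.054 0 1" --pt "0.001 0.0006 0.054 0 1" --pt "0.001 0.0006 0.054 0 1"

```text
clock: 22.93
tool_pos: [458.9, -0.3, 35.3]
ee_rot: [3.141, 0.002, -3.082]
ft_force: [-0.0, 0.2, 0.2]
gripper_width: 85.7
grip_force: 0.0
```

```bash
python3 go.py 458.5 -0.4 35.2 3.4
```

```text
t 22.93 pos [ 4.589e+02 -3.000e-01  3.530e+01] rpy [ 1.800e+02  1.000e-01 -1.766e+02] w 85.7 gf 0.0 ft [-0.   0.2  0.2]
row [ 0.0004 -0.0001  0.0001] 0.0 rows>= 0.0 j [-0.46  0.4   0.42  2.21 -0.29  0.58  1.8 ]
```

Call:
jog_arm --pt "0 0 0 0 0" --pt "0 0 0 0 0" --pt "0 0 0 0 0" --pt "0 0 0 0 0" --pt "0 0 0 0 0" --pt "0 0 0 0 0" --pt "0 0 0 0 0" --pt "0 0 0 0 0" --pt "0 0 0 0 0" --pt "0 0 -0.02 0 0" --pt "0 0 -0.05 0 0" --pt "0 0 -0.08 0 0" --pt "0 0 -0.08 0 0" --pt "0 0 -0.08 0 0" --pt "0 0 -0.08 0 0" --pt "0 0 -0.08 0 0" --pt "0 0 -0.08 0 0" --pt "0 0 -0.08 0 0"

```text
clock: 24.43
tool_pos: [456.7, -0.6, 113.1]
ee_rot: [-3.141, -0.003, -3.082]
ft_force: [0.0, -0.3, -0.5]
gripper_width: 56.8
grip_force: 64.7
```

```bash
python3 go.py 607.3 238.3 115.3 -1.7
```

```text
t 24.43 pos [456.7  -0.6 113.1] rpy [-180.    -0.2 -176.6] w 56.8 gf 64.7 ft [ 0.  -0.3 -0.5]
row [-0.1645  0.2295 -0.0029] 0.0851 rows>= 6.8 j [-0.54  0.24  0.5   2.18 -0.16  0.76  1.69]
```

Call:
jog_arm --pt "-0.1625 0.2292 0 0.085 0" --pt "-0.1625 0.2292 0 0.085 0" --pt "-0.1625 0.2292 0 0.085 0" --pt "-0.1625 0.2292 0 0.085 0" --pt "-0.1625 0.2292 0 0.085 0" --pt "-0.1625 0.2292 0 0.085 0" --pt "-0.1625 0.2292 0 0.085 0" --pt "-0.1625 0.2292 0 0.085 0" --pt "-0.1625 0.2292 0.03 0.085 0" --pt "-0.1625 0.2292 0.05 0.085 0" --pt "-0.1625 0.2292 0.05 0.085 0" --pt "-0.1625 0.2292 0.05 0.085 0" --pt "-0.1625 0.2292 0.05 0.085 0" --pt "-0.1625 0.2292 0.05 0.085 0" --pt "-0.1625 0.2292 0.05 0.085 0" --pt "-0.1625 0.2292 0.05 0.085 0" --pt "-0.1625 0.2292 0.05 0.085 0"

```text
clock: 25.85
tool_pos: [607.1, 238.3, 65.4]
ee_rot: [3.141, 0.001, 3.112]
ft_force: [-0.2, 0.0, -1.5]
gripper_width: 57.0
grip_force: 64.6
```

```bash
python3 go.py 607.3 238.3 43.3 -1.7
```

```text
t 25.85 pos [607.1 238.3  65.4] rpy [1.799e+02 1.000e-01 1.783e+02] w 57.0 gf 64.6 ft [-0.2  0.  -1.5]
row [-0.0002 -0.      0.0221] 0.0001 rows>= 0.5 j [-0.73  0.63  0.38  1.73 -0.3   0.84  1.33]
```

Call:
jog_arm --pt "0 0 0.006 0 0" --pt "0 0 0.01 0 0" --pt "0 0 0.013 0 0" --pt "0 0 0.016 0 0" --pt "0 0 0.019 0 0" --pt "0 0 0.021 0 0" --pt "0 0 0.022 0 0" --pt "0 0 0.022 0 0" --pt "0 0 0.022 0 0" --pt "0 0 0.022 0 0"

```text
clock: 26.68
tool_pos: [606.2, 238.0, 43.2]
ee_rot: [3.142, -0.001, 3.112]
ft_force: [-4.2, -1.4, 5.4]
gripper_width: 56.8
grip_force: 65.3
```

```bash
python3 go.py 607.3 238.3 43.3 -1.7
```

```text
t 26.68 pos [606.2 238.   43.2] rpy [ 1.800e+02 -1.000e-01  1.783e+02] w 56.8 gf 65.3 ft [-4.2 -1.4  5.4]
row [-0.0011  0.0004 -0.0001] 0.0002 rows>= 0.0 j [-0.72  0.66  0.37  1.73 -0.31  0.81  1.34]
```

Seated height reached. Releasing and going to the small blue lid.

Call:
jog_arm --pt "0 0 0 0 1" --pt "0 0 0 0 1" --pt "0 0 0 0 1" --pt "0 0 0 0 1" --pt "0 0 0 0 1" --pt "0 0 0 0 1" --pt "0 0 -0.03 0 1" --pt "0 0 -0.06 0 1" --pt "0 0 -0.08 0 1" --pt "0 0 -0.08 0 1" --pt "0 0 -0.08 0 1" --pt "0 0 -0.08 0 1" --pt "0 0 -0.08 0 1" --pt "0 0 -0.08 0 1"

```text
clock: 27.85
tool_pos: [605.1, 237.7, 120.5]
ee_rot: [-3.14, -0.003, 3.112]
ft_force: [0.4, -0.2, 0.5]
gripper_width: 85.5
grip_force: 0.0
```

```bash
python3 go.py 468 170 123 -0.4
```

```text
t 27.85 pos [605.1 237.7 120.5] rpy [-179.9   -0.2  178.3] w 85.5 gf 0.0 ft [ 0.4 -0.2  0.5]
row [ 0.1351 -0.0717 -0.002 ] -0.0214 rows>= 3.7 j [-0.75  0.55  0.41  1.71 -0.26  0.93  1.3 ]
```

Call:
jog_arm --pt "0.137 -0.0718 0 -0.0214 1" --pt "0.137 -0.0718 0 -0.0214 1" --pt "0.137 -0.0718 0 -0.0214 1" --pt "0.137 -0.0718 0 -0.0214 1" --pt "0.137 -0.0718 0 -0.0214 1" --pt "0.137 -0.0718 0.03 -0.0214 1" --pt "0.137 -0.0718 0.04 -0.0214 1" --pt "0.137 -0.0718 0.04 -0.0214 1" --pt "0.137 -0.0718 0.04 -0.0214 1" --pt "0.137 -0.0718 0.04 -0.0214 1" --pt "0.137 -0.0718 0.04 -0.0214 1"

```text
clock: 28.77
tool_pos: [468.5, 170.7, 83.1]
ee_rot: [3.141, 0.001, 3.134]
ft_force: [0.3, 1.1, -0.5]
gripper_width: 85.3
grip_force: 0.0
```

```bash
python3 go.py 467.8 169.9 35.2 -0.4; python3 - <<'E'
from fit import *
im,P=pts('top')
c=proj(np.array([[607,238,36]]))[0].round().astype(int)
w=P[c[1]-18:c[1]+18,c[0]-10:c[0]+10]
print('yellow floor z',np.nanmedian(w[...,2]), 'halves',[np.nanmedian(a[...,2]).round(1) for a in (w[:10],w[26:],w[:,:7],w[:,13:])])
E
```

```text
t 28.77 pos [468.5 170.7  83.1] rpy [1.800e+02 1.000e-01 1.796e+02] w 85.3 gf 0.0 ft [ 0.3  1.1 -0.5]
row [ 0.0008 -0.0008  0.0479] -0.0002 rows>= 1.1 j [-0.8   0.36  0.42  2.1  -0.22  0.72  1.32]
yellow floor z 37.38812106830778 halves [np.float64(35.8), np.float64(404.2), np.float64(36.8), np.float64(38.2)]
```

Call:
jog_arm --pt "0.0005 -0.0005 0.02 0 1" --pt "0.0005 -0.0005 0.035 0 1" --pt "0.0005 -0.0005 0.0475 0 1" --pt "0.0005 -0.0005 0.0475 0 1" --pt "0.0005 -0.0005 0.0475 0 1" --pt "0.0005 -0.0005 0.0475 0 1" --pt "0.0005 -0.0005 0.0475 0 1" --pt "0.0005 -0.0005 0.0475 0 1"

```text
clock: 29.48
tool_pos: [467.7, 170.2, 35.7]
ee_rot: [3.141, 0.002, 3.134]
ft_force: [0.4, 0.3, -0.3]
gripper_width: 85.5
grip_force: 0.0
```

```bash
python3 go.py 467.8 169.9 35.2 -0.4
```

```text
t 29.48 pos [467.7 170.2  35.7] rpy [1.799e+02 1.000e-01 1.796e+02] w 85.5 gf 0.0 ft [ 0.4  0.3 -0.3]
row [-0.0001 -0.0003  0.0005] -0.0002 rows>= 0.0 j [-0.76  0.45  0.38  2.12 -0.28  0.62  1.37]
```

Call:
jog_arm --pt "0 0 0 0 0" --pt "0 0 0 0 0" --pt "0 0 0 0 0" --pt "0 0 0 0 0" --pt "0 0 0 0 0" --pt "0 0 0 0 0" --pt "0 0 0 0 0" --pt "0 0 0 0 0" --pt "0 0 0 0 0" --pt "0 0 -0.02 0 0" --pt "0 0 -0.05 0 0" --pt "0 0 -0.08 0 0" --pt "0 0 -0.09 0 0" --pt "0 0 -0.09 0 0" --pt "0 0 -0.09 0 0" --pt "0 0 -0.09 0 0" --pt "0 0 -0.09 0 0" --pt "0 0 -0.09 0 0"

```text
clock: 30.98
tool_pos: [465.6, 169.3, 123.2]
ee_rot: [-3.14, -0.003, 3.135]
ft_force: [0.5, -0.8, -1.3]
gripper_width: 56.8
grip_force: 64.5
```

```bash
python3 go.py 606.5 238.1 125.7 -1.7
```

```text
t 30.98 pos [465.6 169.3 123.2] rpy [-179.9   -0.2  179.6] w 56.8 gf 64.5 ft [ 0.5 -0.8 -1.3]
row [-0.1404  0.0698 -0.0031] 0.0217 rows>= 3.8 j [-0.83  0.29  0.45  2.09 -0.17  0.8   1.28]
```

Call:
jog_arm --pt "-0.1383 0.0689 0 0.0217 0" --pt "-0.1383 0.0689 0 0.0217 0" --pt "-0.1383 0.0689 0 0.0217 0" --pt "-0.1383 0.0689 0 0.0217 0" --pt "-0.1383 0.0689 0 0.0217 0" --pt "-0.1383 0.0689 0.015 0.0217 0" --pt "-0.1383 0.0689 0.03 0.0217 0" --pt "-0.1383 0.0689 0.03 0.0217 0" --pt "-0.1383 0.0689 0.03 0.0217 0" --pt "-0.1383 0.0689 0.03 0.0217 0" --pt "-0.1383 0.0689 0.03 0.0217 0" --pt "-0.1383 0.0689 0.03 0.0217 0" --pt "-0.1383 0.0689 0.03 0.0217 0"

```text
clock: 32.07
tool_pos: [606.0, 237.9, 95.8]
ee_rot: [3.141, 0.001, 3.112]
ft_force: [0.9, 0.6, -1.4]
gripper_width: 56.5
grip_force: 64.4
```

```bash
python3 go.py 606.5 238.1 71.7 -1.7
```

```text
t 32.07 pos [606.  237.9  95.8] rpy [1.800e+02 1.000e-01 1.783e+02] w 56.5 gf 64.4 ft [ 0.9  0.6 -1.4]
row [-0.0004  0.0002  0.0241] -0.0002 rows>= 0.6 j [-0.75  0.59  0.41  1.72 -0.29  0.89  1.32]
```

Call:
jog_arm --pt "-0.0002 0.0002 0.007 0 0" --pt "-0.0002 0.0002 0.012 0 0" --pt "-0.0002 0.0002 0.016 0 0" --pt "-0.0002 0.0002 0.019 0 0" --pt "-0.0002 0.0002 0.022 0 0" --pt "-0.0002 0.0002 0.0235 0 0" --pt "-0.0002 0.0002 0.0245 0 0" --pt "-0.0002 0.0002 0.0245 0 0" --pt "-0.0002 0.0002 0.0245 0 0" --pt "-0.0002 0.0002 0.0245 0 0"

```text
clock: 32.9
tool_pos: [605.7, 237.9, 71.7]
ee_rot: [3.141, -0.001, 3.112]
ft_force: [-3.5, -1.1, 6.6]
gripper_width: 56.5
grip_force: 65.4
```

```bash
python3 go.py 606.5 238.1 71.7 -1.7
```

```text
t 32.9 pos [605.7 237.9  71.7] rpy [ 1.800e+02 -1.000e-01  1.783e+02] w 56.5 gf 65.4 ft [-3.5 -1.1  6.6]
row [-0.0008  0.0002 -0.    ] -0.0002 rows>= 0.0 j [-0.74  0.62  0.39  1.73 -0.3   0.85  1.33]
```

Release, lift, and back away towards the robot for a clear view.

Call:
jog_arm --pt "0 0 0 0 1" --pt "0 0 0 0 1" --pt "0 0 0 0 1" --pt "0 0 0 0 1" --pt "0 0 0 0 1" --pt "0 0 0 0 1" --pt "0 0 -0.03 0 1" --pt "0 0 -0.06 0 1" --pt "0 0 -0.1 0 1" --pt "0 0 -0.12 0 1" --pt "0.04 0.04 -0.12 0 1" --pt "0.08 0.07 -0.12 0 1" --pt "0.12 0.1 -0.12 0 1" --pt "0.15 0.13 -0.12 0 1" --pt "0.15 0.16 -0.12 0 1" --pt "0.15 0.2 -0.12 0 1" --pt "0.15 0.2 -0.12 0 1" --pt "0.15 0.2 -0.12 0 1"

```text
clock: 34.4
tool_pos: [458.4, 449.3, 190.2]
ee_rot: [3.138, -0.001, 3.122]
ft_force: [-0.1, -0.3, 1.2]
gripper_width: 85.4
grip_force: 0.0
```

```bash
python3 - <<'E'
from fit import *
im,P=pts('top')
for c3 in ((606,238,68),(619,-249,96)):
    c=proj(np.array([c3]))[0].round().astype(int); w=P[c[1]-18:c[1]+18,c[0]-9:c[0]+9]
    print('top z',np.nanmedian(w[...,2]).round(1),'ends',[np.nanmedian(a[...,2]).round(1) for a in (w[:12],w[24:],w[:,:6],w[:,12:])])
L,_=ni.label(im.max(2)>60)
for k in('timer','stand','bottle'):
    u,v,z=SEED[k]; 
    for I in (np.load('top0.npz')['im'],im):
        l,_=ni.label(I.max(2)>60); j=l[v-12:v+12,u-12:u+12]; j=np.bincount(j[j>0]).argmax(); print(k,np.round(ni.center_of_mass(l==j),1))
cv2.imwrite('pics/b1.png',im); s,_=ctrl.capture('scene'); cv2.imwrite('pics/b2.png',s)
print(ctrl.get_obs()['ft_force'].round(1))
E
```

```text
top z 67.8 ends [np.float64(67.5), np.float64(68.3), np.float64(67.6), np.float64(67.7)]
top z 96.4 ends [np.float64(96.8), np.float64(96.5), np.float64(96.1), np.float64(96.5)]
timer [134.1 406.9]
timer [134.2 406.9]
stand [144.9 259.7]
stand [144.9 259.7]
bottle [129.8 324.4]
bottle [129.8 324.4]
[ 1.1 -0.5 -0.7]
```

View pics/b2.png

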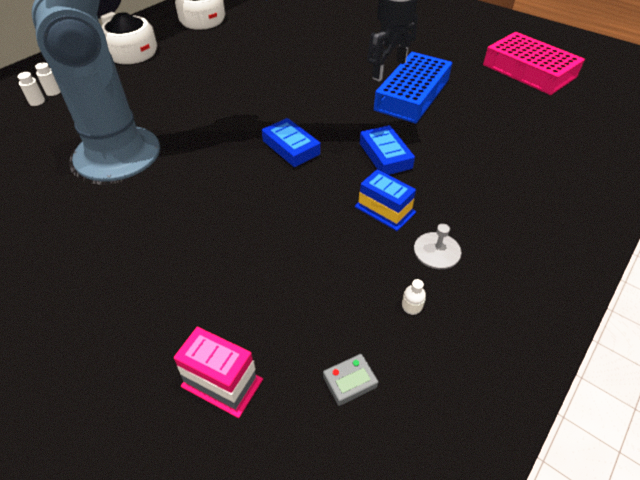

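View pics/b1.png

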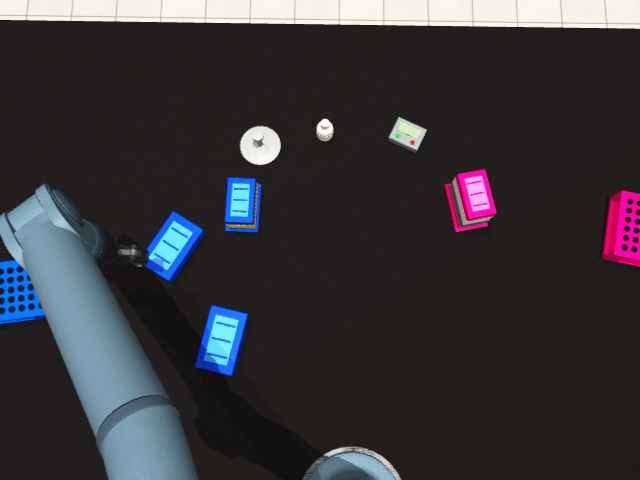

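The scene view shows both stacks complete and square: pink at (217,370), blue at (386,200). In the top view they are at (470,200) and (242,205). Both lid tops are level, at z 68 and z 96 as required. The bottle, timer and stand haven't moved, and the gripper is clear at z 190.

```bash
python3 -c "
from cell import ctrl
print(ctrl.finish_job())"
```

```text
the job is handed in; nothing more can be done
None
```

Both carriers are packed in the order asked and handed in at about 35 s of the 128 s allowed: the lid tops measured level at their fully seated heights (z 96 pink, z 68 blue), and the bottle, timer and steel stand have not moved.

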